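# Fit the rotor in the bench centrifuge

## Task

Fit the rotor in the open centrifuge: lift it off its stand by the red bar, lower its tapered shank into the spindle, turn it under a light touch until its slots drop over the two drive dogs, then press it down until the catch clicks and it is fully home and level, and let go. Feel your way and never lean on the spindle with more than about 20 N; leave the bottles and the tube rack where they are.

Things in the scene. Friction and masses are not known exactly. Their poses are not given: they have to be found in the camera images.
- rotor: Aluminium rotor, 96 mm wide, 0.3-0.4 kg, z up. Origin: on its axis in the hub's flat underside. Below: taper, 28 mm wide at the hub, 18 mm at 32 mm down, then grooved tail to 49 mm down. Hub: four slots 13 mm wide, 11 mm deep, along +-x and +-y, white marks above them. Body top 44 mm up; red bar handle along x, 46 x 14 mm, 56 to 78 mm up: grip across it, fingertips at most 20 mm below its middle.
- centrifuge: Fixed white bench centrifuge, 280 x 240 x 130 mm, lid open at its rear (+x), to 310 mm up, blue front at -x. Origin: on the spindle axis at bench level, z up. Round bowl 156 mm wide. Two brass dogs stand on the spindle's face, facing each other, 9 mm wide, 9 mm high, 15 to 25 mm from the axis. Spindle and dogs may stand at any angle, which is not reported; over 0.2 N m turns the spindle.
- spindle_face (a point): Centre of the spindle's flat face, 92 mm above the bench, axes as the centrifuge's. Conical bore 28.6 mm wide here. Rotor origin: about 9 mm above this point when the hub rests on the dogs, about 6 when the slots are over them and the tail meets the sprung catch, 0 when home. The catch takes a push of 6 N, up to 18 N if side-loaded; it is passed at 2.4 mm, then pulls the rotor home.
- stand: Fixed grey ring stand, 84 mm wide, 55 mm high, bore 42 mm; origin under its centre. The rotor's hub rests on it with the shank in its bore.
- bottle_red: reagent dropper bottle, white, red cap, 25 mm wide, 60 mm tall; origin under its centre; leave it alone
- bottle_yellow: reagent dropper bottle, white, yellow cap, 25 mm wide, 60 mm tall; origin under its centre; leave it alone
- bottle_black: reagent dropper bottle, white, black cap, 25 mm wide, 60 mm tall; origin under its centre; leave it alone
- tube_rack: teal and white tube rack, 90 x 216 mm, 60 mm high (tubes to 78 mm); origin under its centre, long side along y; leave it alone
Mind the look-alikes: they are no part of the job. Of the things like the rotor, leave any that is blue, brown or yellow; of the rest the larger one is meant.

How it is judged:
By the outcome, as a careful person would: the job done as asked, in the order asked, and still so for the second after the job is handed in, with the robot touching nothing.
It also fails if it takes over 67 s, if anything falls off the work surface, if the arm or the gripper's body presses on something with over 40 N, if the wrist force passes 120 N, or if a joint passes its speed limit or range.

## Robot

A 7-joint arm with a two-finger parallel gripper is mounted at the origin on the work surface. World frame = base frame: x ahead of the robot, y to its left, z up, the work surface at z = 0. Lengths are in m, angles in rad, forces in N, time in s.
With the tool pointing down it reaches from about 0.425 to 0.875 m from the base axis. Payload 4.7 kg.
Tool frame: the origin (TCP) lies where the fingers leave the gripper's body, on its centre line; the fingertips stand 70 mm ahead of it and the grasp point (between the pads) lies 51 mm ahead of it; z points along the fingers, y is the line along which they close (so a half turn about z gives the same grasp; the last joint's range is limited). The gripper opens to 87 mm and grips with 3 to 60 N. Pads are 19 mm wide; open, the fingers measure 117 mm over their backs; the gripper's body (75 mm by 190 mm) begins 51 mm behind the grasp point.
Start: joints at [1.288, 0.321, -0.07, 1.45, 0.023, 1.371, -0.057], TCP at [0.19, -0.622, 0.292] pointing down, gripper open.
Joint ranges: [-2.86, 2.86], [-0.3, 2.09], [-1.38, 1.24], [0.06, 2.45], [-1.56, 4.7], [0.09, 2.05], [-2.69, 2.69]. Speed limits (rad/s): [2.57, 2.57, 3.14, 3.14, 3.14, 3.14, 3.14].

## Interface

Orientations are given as a rotation vector (axis times angle).
In Python, from bench import get_state, get_image, get_calibration, close_job gives the robot as it stands.
- The arm moves only by the tool send_rows, never from a script. Its argument "rows" is a list of rows, each an object of numbers: "hand": the finger opening in mm, from 0 to 87; "x", "y", "z": the shift along the world's x, y, z in mm; "roll": the turn about the world's z in degrees. A call has 1 to 10 rows; each row shifts and turns the commanded pose from where the row before left it; what a row does not reach is not made up. A row lasts 1/10 s, in which the tool goes at most 50 mm and 8.59 degrees, less where a joint would pass 70% of its speed; a pose out of reach is approached as far as the arm can. A call is refused whole if a number of a shift passes 50 or a number of a turn 8.59, either way. A call with a gripper value outside its range is refused whole. The fingers move at their own pace and stop on an object; "force" is the grip in N (left out, the last holds). Time passes only in rows, so rows that do not move let the fingers close. It gives the time, the measured TCP pose, the force, the opening and the grip force at its end, in the units of the state.
- get_state(): the state, without advancing time (a new reading comes with each control period).
- get_image(name): name is "scene" or "side" or "wrist"; returns the picture (420x560x3 uint8, blue, green, red); there is no depth.
- get_calibration(name): a dict with "mtx" (3x3 intrinsics, pixels), "world_from_camera" (4x4, takes a point from camera to world coordinates). Camera axes: x right, y down, z forward; pixel columns grow to the right and rows downward; lengths in m; the calibration is good to about 2 mm. A picture is of the moment at which its call begins: read the wrist's pose just before it. get_calibration takes no time and is no camera call; for the wrist camera it gives the pose at the moment of the call.
- close_job(): hands the job in; it is judged then, once.
The state is a dict: "time": time; "joint_positions": joint angles; "qd": joint speeds; "joint_torque": joint torques, N m; "position": TCP position; "tool_rot": TCP orientation; "ft_force": force on the tool from outside, world axes, zero at the start; "torque": the same for the moment, N m; "grip_width": opening from 0.0 (shut) to 1.0 (fully open); "grip_force": force on a finger pad.
Only numpy, scipy, OpenCV 4.12 (cv2) and the standard library are available. Lean on these libraries where they do the work, as an engineer would, in place of code of your own. Each camera call takes 0.05 s, during which the arm holds its last target. There are 200 camera calls.

## Working session

There is one attempt and no reset: what is moved stays moved. The work goes in short steps, Python scripts to look and compute and a tool call to move; the robot and the scene stay as the last step left them, time stands still between calls to the robot, and variables do not carry over. Pictures are saved under pics/ and viewed, at most 10 in all, crops included, and the job is handed in when it is done.

Besides the shell and the picture viewer there is one more tool, called after "Request:" in YAML: its name, and indented under it one key for each argument. send_rows: Moves the arm, as the interface text tells. Its arguments: {"type":"object","properties":{"rows":{"type":"array","items":{"type":"object","properties":{"hand":{"type":"number"},"x":{"type":"number"},"y":{"type":"number"},"z":{"type":"number"},"roll":{"type":"number"}}}},"force":{"type":"number"}},"required":["rows"]}

```bash
mkdir -p pics; ls; python3 - <<'E'
from bench import *
import cv2,numpy as np
s=get_state(); print({k:np.round(v,3).tolist() for k,v in s.items()})
a=get_image("scene");b=get_image("side")
cv2.imwrite("pics/scene.png",a);cv2.imwrite("pics/side.png",b)
for n in("scene","side","wrist"):
    c=get_calibration(n);print(n,np.round(c["mtx"],1).tolist(),np.round(c["world_from_camera"],3).tolist())
E
```

```text
pics
{'time': 0.0, 'joint_positions': [1.288, 0.322, -0.07, 1.452, 0.023, 1.371, -0.057], 'qd': [-0.0, 0.001, 0.001, -0.0, -0.001, 0.001, 0.002], 'joint_torque': [-0.0, -49.128, -0.404, -31.253, -0.064, 0.044, 0.0], 'position': [0.19, -0.621, 0.291], 'tool_rot': [-3.105, -0.464, 0.001], 'ft_force': [-1.047, -0.897, 0.028], 'torque': [-0.021, -0.006, -0.004], 'grip_force': 0.0, 'grip_width': 0.998}
scene [[383.1, 0.0, 279.1], [0.0, 383.1, 207.6], [0.0, 0.0, 1.0]] [[-0.511, 0.736, -0.444, 0.925], [0.859, 0.446, -0.25, 0.098], [0.014, -0.51, -0.86, 0.845], [0.0, 0.0, 0.0, 1.0]]
side [[524.9, 0.0, 273.7], [0.0, 524.9, 205.9], [0.0, 0.0, 1.0]] [[-0.997, -0.024, 0.07, 0.427], [-0.07, 0.572, -0.817, 0.742], [-0.021, -0.82, -0.572, 0.686], [0.0, 0.0, 0.0, 1.0]]
wrist [[304.6, 0.0, 283.7], [0.0, 304.6, 210.4], [0.0, 0.0, 1.0]] [[0.292, -0.922, -0.256, 0.261], [-0.956, -0.282, -0.076, -0.601], [-0.002, 0.267, -0.964, 0.383], [0.0, 0.0, 0.0, 1.0]]
```

View pics/scene.png

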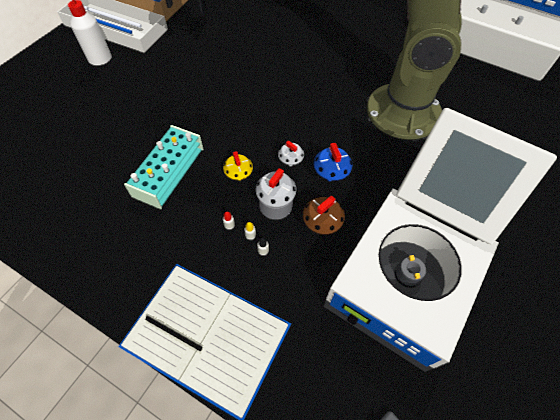

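View pics/side.png

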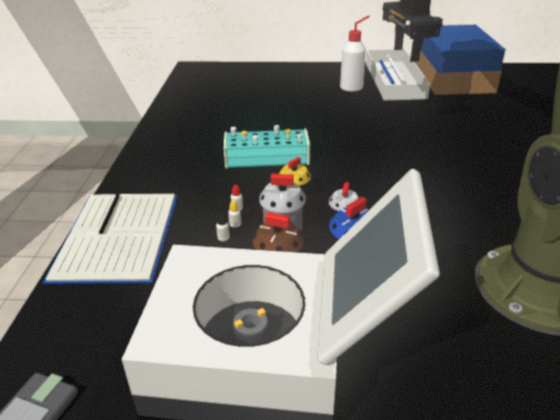

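The scene view (and the side view) shows these candidates: the silver rotor on its stand at (276,190), a small silver one at (291,152), blue (334,160), brown (323,213) and yellow (237,165). By the description I choose the larger silver one, on the grey stand. The dogs are at about (412,259) and (418,276).

```bash
cat > h.py <<'E'
from bench import *
import cv2,numpy as np
def ray(c,uv):
    T=c["world_from_camera"];T=np.array(T);d=np.linalg.inv(c["mtx"])@np.array([uv[0],uv[1],1.]);return T[:3,3],T[:3,:3]@d
def plane(c,uv,z):
    o,d=ray(c,uv);return o+d*(z-o[2])/d[2]
def tri(rs):
    A=0;b=0
    for o,d in rs:
        d=d/np.linalg.norm(d);P=np.eye(3)-np.outer(d,d);A=A+P;b=b+P@o
    return np.linalg.solve(A,b)
def proj(c,p):
    T=np.linalg.inv(c["world_from_camera"]);q=c["mtx"]@(T[:3,:3]@np.array(p)+T[:3,3]);return q[:2]/q[2]
def blobs(im,lo,hi,box=None,amin=8):
    h=cv2.cvtColor(im,cv2.COLOR_BGR2HSV)
    m=cv2.inRange(h,lo,hi)
    if lo[0]==0 and hi[0]<=12: m|=cv2.inRange(h,(170,lo[1],lo[2]),(179,255,255))
    if box: k=np.zeros_like(m);x0,y0,x1,y1=box;k[y0:y1,x0:x1]=255;m&=k
    n,l,s,c=cv2.connectedComponentsWithStats(m)
    return [(s[i,4],c[i].round(1).tolist(),cv2.minAreaRect(np.argwhere(l==i)[:,::-1].astype(np.float32))) for i in range(1,n) if s[i,4]>=amin]
E
python3 - <<'E'
from h import *
a=cv2.imread("pics/scene.png");b=cv2.imread("pics/side.png")
ca,cb=get_calibration("scene"),get_calibration("side")
R=((0,150,90),(10,255,255));Y=((15,120,90),(35,255,255))
for n,i,c,bx in(("scene",a,ca,(255,165,300,195)),("side",b,cb,(265,168,300,190))):
    for q in blobs(i,*R,bx):
        print(n,"red",q, [plane(c,p,.122).round(3).tolist() for p in [q[1],*cv2.boxPoints(q[2])]])
for n,i,c,bx in(("scene",a,ca,(380,235,450,300)),("side",b,cb,(220,290,290,340))):
    for q in blobs(i,*Y,bx,4): print(n,"dog",q[:2],plane(c,q[1],.098).round(3))
cv2.imwrite("pics/crop.png",np.hstack([cv2.resize(a[130:250,210:370],None,fx=2.4,fy=2.4),cv2.resize(b[150:270,210:370],None,fx=2.4,fy=2.4)]))
E
```

```text
scene red (np.int32(154), [275.8, 177.5], ((275.6922607421875, 177.46153259277344), (7.765801906585693, 20.52390480041504), 33.690067291259766)) [[0.486, -0.16, 0.122], [0.512, -0.168, 0.122], [0.457, -0.171, 0.122], [0.46, -0.152, 0.122], [0.514, -0.15, 0.122]]
side red (np.int32(247), [281.2, 179.0], ((281.0, 179.0), (12.0, 22.0), 90.0)) [[0.488, -0.16, 0.122], [0.512, -0.183, 0.122], [0.467, -0.184, 0.122], [0.465, -0.139, 0.122], [0.509, -0.137, 0.122]]
scene dog (np.int32(31), [411.4, 257.5]) [0.499 0.183 0.098]
scene dog (np.int32(30), [416.8, 275.4]) [0.531 0.207 0.098]
side dog (np.int32(52), [261.2, 311.9]) [0.498 0.183 0.098]
side dog (np.int32(52), [238.3, 323.3]) [0.53  0.208 0.098]
```

View pics/crop.png

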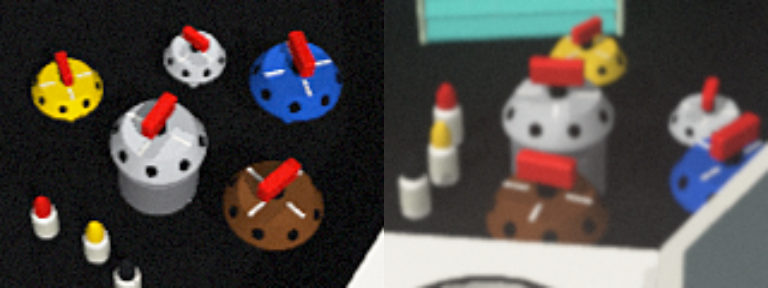

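The crop confirms it: the large silver rotor sits on its grey ring stand at about (487,-160) mm with the bar along world x. Next I'm checking where the lid is and how tall the neighbours are, then setting out.

```bash
python3 - <<'E'
from h import *
ca,cb=get_calibration("scene"),get_calibration("side")
for n,p,q in(("lidtopA",(443,112),(415,178)),("lidtopB",(553,152),(437,275)),("brownbar",(325,207),(277,220))):
    print(n,tri([ray(ca,p),ray(cb,q)]).round(3), plane(ca,p,.31).round(3),plane(cb,q,.31).round(3))
for p in((397,198),(490,240),(330,297),(447,365)):print(p,plane(ca,p,.13).round(3))
E
```

```text
lidtopA [0.282 0.103 0.293] [0.302 0.103 0.31 ] [0.288 0.131 0.31 ]
lidtopB [0.287 0.308 0.301] [0.293 0.304 0.31 ] [0.294 0.323 0.31 ]
brownbar [ 0.49  -0.03   0.113] [0.609 0.006 0.31 ] [0.467 0.234 0.31 ]
(397, 198) [0.399 0.101 0.13 ]
(490, 240) [0.395 0.306 0.13 ]
(330, 297) [0.676 0.075 0.13 ]
(447, 365) [0.679 0.306 0.13 ]
```

Request:
send_rows:
  rows:
    - {"x": 40,"y": 0,"z": 0,"roll": -3}
    - {"x": 40,"y": 30,"z": 0,"roll": -3}
    - {"x": 30,"y": 40,"z": 0,"roll": -3}
    - {"x": 25,"y": 40,"z": 0,"roll": -3}
    - {"x": 25,"y": 40,"z": 0,"roll": -3}
    - {"x": 25,"y": 40,"z": 0}
    - {"x": 25,"y": 40,"z": 0}
    - {"x": 20,"y": 40,"z": 0}
    - {"x": 10,"y": 30,"z": 0}
    - {"x": 0,"y": 20}

```text
schema error: expected keys hand, x, y, z, roll
```

Request:
send_rows:
  rows:
    - {"hand": 87,"x": 40,"y": 0,"z": 0,"roll": -3}
    - {"hand": 87,"x": 40,"y": 30,"z": 0,"roll": -3}
    - {"hand": 87,"x": 30,"y": 40,"z": 0,"roll": -3}
    - {"hand": 87,"x": 25,"y": 40,"z": 0,"roll": -3}
    - {"hand": 87,"x": 25,"y": 40,"z": 0,"roll": -3}
    - {"hand": 87,"x": 25,"y": 40,"z": 0,"roll": 0}
    - {"hand": 87,"x": 25,"y": 40,"z": 0,"roll": 0}
    - {"hand": 87,"x": 20,"y": 40,"z": 0,"roll": 0}
    - {"hand": 87,"x": 10,"y": 30,"z": 0,"roll": 0}
    - {"hand": 87,"x": 0,"y": 20,"z": 0,"roll": 0}

```text
time: 1.1
position: [0.4315, -0.2982, 0.2919]
tool_rot: [-3.14, -0.062, 0.0]
ft_force: [1.0, 1.0, 0.3]
grip_width: 1.0
grip_force: 0.0
```

Request:
send_rows:
  rows:
    - {"hand": 87,"x": 15,"y": 35,"z": 0,"roll": 0}
    - {"hand": 87,"x": 15,"y": 40,"z": 0,"roll": 0}
    - {"hand": 87,"x": 15,"y": 35,"z": 0,"roll": 0}
    - {"hand": 87,"x": 10,"y": 28,"z": 0,"roll": 0}
    - {"hand": 87,"x": 0,"y": 0,"z": 0,"roll": 0}
    - {"hand": 87,"x": 0,"y": 0,"z": 0,"roll": 0}

```text
time: 1.7
position: [0.4846, -0.1642, 0.2921]
tool_rot: [3.14, 0.055, -0.001]
ft_force: [-0.7, -1.3, -0.4]
grip_width: 0.999
grip_force: 0.0
```

```bash
python3 - <<'E'
from h import *
s=get_state();c=get_calibration("wrist");w=get_image("wrist");cv2.imwrite("pics/w1.png",w)
print(s["position"],s["tool_rot"]);print("exp",proj(c,(.487,-.16,.133)))
for q in blobs(w,(0,150,90),(10,255,255),None,40):
    P=[plane(c,p,.133) for p in cv2.boxPoints(q[2])]
    e=max(((P[1]-P[0]),(P[2]-P[1])),key=np.linalg.norm)
    print(q[0],np.round(q[1]),plane(c,q[2][0],.133).round(4),np.linalg.norm(e).round(3),np.degrees(np.arctan2(e[1],e[0])).round(1)%180)
E
```

```text
[ 0.4845549  -0.16418542  0.29209907] [ 3.14019169e+00  5.50255452e-02 -1.27949232e-03]
exp [277.55542634 212.04033257]
272 [349.  91.] [ 0.586 -0.212  0.133] 0.014 136.4
1211 [134. 200.] [ 0.4928 -0.0382  0.133 ] 0.049 162.8
820 [278. 209.] [ 0.4902 -0.1605  0.133 ] 0.047 179.1
407 [401. 223.] [ 0.4805 -0.2672  0.133 ] 0.035 50.30000000000001
369 [304. 311.] [ 0.3907 -0.1879  0.133 ] 0.028 77.3
525 [190. 332.] [ 0.3597 -0.0806  0.133 ] 0.036 44.599999999999994
```

View pics/w1.png

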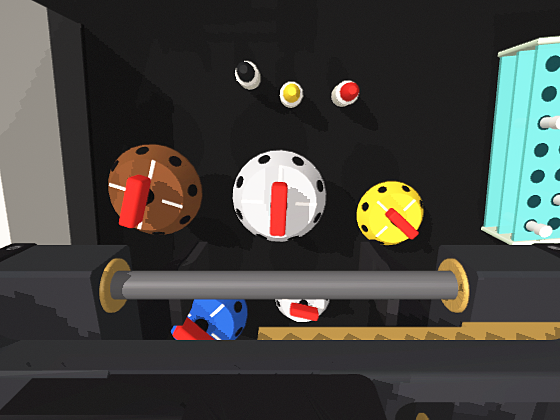

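The view shows the silver rotor's bar at (278,209), lined up at (488,-160) mm and pointing about -1°. Descending.

Request:
send_rows:
  rows:
    - {"hand": 87,"x": 3,"y": 4,"z": -20,"roll": -3}
    - {"hand": 87,"x": 0,"y": 0,"z": -30,"roll": 0}
    - {"hand": 87,"x": 0,"y": 0,"z": -30,"roll": 0}
    - {"hand": 87,"x": 0,"y": 0,"z": -20,"roll": 0}
    - {"hand": 87,"x": 0,"y": 0,"z": -10,"roll": 0}
    - {"hand": 87,"x": 0,"y": 0,"z": -5,"roll": 0}
    - {"hand": 87,"x": 0,"y": 0,"z": 0,"roll": 0}
    - {"hand": 87,"x": 0,"y": 0,"z": 0,"roll": 0}

```text
time: 2.55
position: [0.4887, -0.1602, 0.1784]
tool_rot: [3.141, -0.028, 0.003]
ft_force: [0.2, 0.3, -0.5]
grip_width: 1.003
grip_force: 0.0
```

Request:
send_rows:
  rows:
    - {"hand": 87,"x": -1,"y": 0,"z": -2,"roll": 0}
    - {"hand": 40,"x": 0,"y": 0,"z": 0,"roll": 0}
    - {"hand": 10,"x": 0,"y": 0,"z": 0,"roll": 0}
    - {"hand": 8,"x": 0,"y": 0,"z": 0,"roll": 0}
    - {"hand": 8,"x": 0,"y": 0,"z": 0,"roll": 0}
    - {"hand": 8,"x": 0,"y": 0,"z": 0,"roll": 0}
    - {"hand": 8,"x": 0,"y": 0,"z": 0,"roll": 0}
    - {"hand": 8,"x": 0,"y": 0,"z": 0,"roll": 0}
    - {"hand": 8,"x": 0,"y": 0,"z": 0,"roll": 0}
    - {"hand": 8,"x": 0,"y": 0,"z": 0,"roll": 0}
  force: 35

```text
time: 3.55
position: [0.4871, -0.1596, 0.1753]
tool_rot: [3.141, -0.027, -0.0]
ft_force: [-0.4, -0.3, 0.1]
grip_width: 0.265
grip_force: 0.0
```

Request:
send_rows:
  rows:
    - {"hand": 8,"x": 0,"y": 0,"z": 0,"roll": 0}
    - {"hand": 8,"x": 0,"y": 0,"z": 0,"roll": 0}
    - {"hand": 8,"x": 0,"y": 0,"z": 0,"roll": 0}
    - {"hand": 8,"x": 0,"y": 0,"z": 0,"roll": 0}
    - {"hand": 8,"x": 0,"y": 0,"z": 0,"roll": 0}
    - {"hand": 8,"x": 0,"y": 0,"z": 0,"roll": 0}

```text
time: 4.15
position: [0.4871, -0.1594, 0.1753]
tool_rot: [-3.141, 0.027, 0.0]
ft_force: [-1.3, 0.5, 0.4]
grip_width: 0.161
grip_force: 35.0
```

Request:
send_rows:
  rows:
    - {"hand": 8,"x": 0,"y": 0,"z": 5,"roll": 0}
    - {"hand": 8,"x": 0,"y": 0,"z": 15,"roll": 0}
    - {"hand": 8,"x": 0,"y": 0,"z": 25,"roll": 0}
    - {"hand": 8,"x": 0,"y": 0,"z": 30,"roll": 0}
    - {"hand": 8,"x": 0,"y": 0,"z": 30,"roll": 0}
    - {"hand": 8,"x": 0,"y": 0,"z": 30,"roll": 0}
    - {"hand": 8,"x": 0,"y": 0,"z": 25,"roll": 0}
    - {"hand": 8,"x": 0,"y": 0,"z": 10,"roll": 0}
    - {"hand": 8,"x": 0,"y": 0,"z": 0,"roll": 0}
    - {"hand": 8,"x": 0,"y": 0,"z": 0,"roll": 0}

```text
time: 5.15
position: [0.4864, -0.1596, 0.3437]
tool_rot: [-3.141, 0.027, 0.004]
ft_force: [-0.5, -0.2, -4.1]
grip_width: 0.161
grip_force: 35.0
```

Request:
send_rows:
  rows:
    - {"hand": 8,"x": 0,"y": 15,"z": 0,"roll": 0}
    - {"hand": 8,"x": 2,"y": 30,"z": 0,"roll": 0}
    - {"hand": 8,"x": 2,"y": 40,"z": 0,"roll": 0}
    - {"hand": 8,"x": 2,"y": 40,"z": 0,"roll": 0}
    - {"hand": 8,"x": 2,"y": 40,"z": 0,"roll": 0}
    - {"hand": 8,"x": 2,"y": 30,"z": 0,"roll": 0}
    - {"hand": 8,"x": 2,"y": 20,"z": 0,"roll": 0}
    - {"hand": 8,"x": 2,"y": 5,"z": 0,"roll": 0}
    - {"hand": 8,"x": 0,"y": 0,"z": 0,"roll": 0}
    - {"hand": 8,"x": 0,"y": 0,"z": 0,"roll": 0}

```text
time: 6.15
position: [0.5009, 0.0589, 0.3446]
tool_rot: [3.141, -0.03, -0.002]
ft_force: [-0.1, 0.0, -3.6]
grip_width: 0.165
grip_force: 35.0
```

```bash
python3 - <<'E'
from h import *
s=get_state();c=get_calibration("wrist");w=get_image("wrist");cv2.imwrite("pics/w2.png",w)
print(s["position"],s["tool_rot"])
for p in((.515,.195,.092),(.499,.183,.101),(.531,.207,.101)):print("exp",proj(c,p))
for q in blobs(w,(15,120,90),(35,255,255),None,15)+blobs(w,(0,150,90),(10,255,255),None,40):
    print(q[0],np.round(q[1]),plane(c,q[2][0],.099).round(4),q[2])
E
```

```text
[0.50090554 0.058946   0.34462486] [ 3.14053685e+00 -2.98989166e-02 -2.12429419e-03]
exp [163.52454457 182.24145938]
exp [172.88520812 197.46048263]
exp [147.73090151 169.56571858]
273 [468. 107.] [ 0.5893 -0.1383  0.099 ] ((468.5, 107.5), (15.0, 21.0), 90.0)
104 [150. 168.] [0.5321 0.2049 0.099 ] ((150.25001525878906, 168.25001525878906), (10.60660171508789, 9.899494171142578), 45.0)
1728 [540. 206.] [ 0.4809 -0.2321  0.099 ] ((537.0, 205.5), (55.0, 44.0), 90.0)
91 [175. 196.] [0.5005 0.1808 0.099 ] ((175.25001525878906, 195.75001525878906), (9.899494171142578, 9.192388534545898), 45.0)
247 [242. 286.] [0.3863 0.1109 0.099 ] ((242.5, 285.0), (52.0, 7.0), 90.0)
337 [325. 285.] [0.3836 0.0097 0.099 ] ((324.5, 285.5), (53.0, 9.0), 90.0)
4946 [290. 332.] [0.32  0.07  0.099] ((277.0, 330.5), (344.0, 17.0), -0.0)
299 [519. 103.] [ 0.5922 -0.1912  0.099 ] ((519.5, 103.5), (15.0, 23.0), 90.0)
752 [365. 206.] [ 0.4835 -0.0348  0.099 ] ((364.76727294921875, 206.59353637695312), (18.169269561767578, 44.31414794921875), 19.29004669189453)
1225 [284. 248.] [0.4343 0.0593 0.099 ] ((283.5, 248.0), (44.0, 27.0), 90.0)
540 [284. 309.] [0.3515 0.0603 0.099 ] ((284.0, 309.0), (20.0, 26.0), 90.0)
42 [484. 300.] [ 0.3586 -0.1881  0.099 ] ((482.0, 300.5), (3.0, 16.0), 90.0)
```

View pics/w2.png

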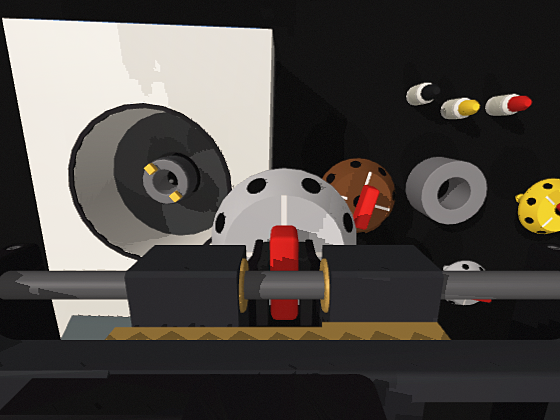

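The wrist view shows the dogs at (150,168) and (175,196). That puts the spindle axis at about (515.5,194) mm and the dogs at 37°; the rotor hangs upright in the grip and the stand is empty. I'll go above the spindle about 14° short of alignment.

Request:
send_rows:
  rows:
    - {"hand": 8,"x": 2,"y": 15,"z": 0,"roll": 3}
    - {"hand": 8,"x": 2,"y": 25,"z": 0,"roll": 4}
    - {"hand": 8,"x": 3,"y": 30,"z": 0,"roll": 5}
    - {"hand": 8,"x": 3,"y": 30,"z": 0,"roll": 5}
    - {"hand": 8,"x": 3,"y": 22,"z": 0,"roll": 4}
    - {"hand": 8,"x": 1.5,"y": 13,"z": 0,"roll": 3}
    - {"hand": 8,"x": 0,"y": 0,"z": 0,"roll": 0}
    - {"hand": 8,"x": 0,"y": 0,"z": -20,"roll": 0}
    - {"hand": 8,"x": 0,"y": 0,"z": -10,"roll": 0}
    - {"hand": 8,"x": 0,"y": 0,"z": 0,"roll": 0}

```text
time: 7.2
position: [0.5149, 0.1938, 0.3135]
tool_rot: [3.078, 0.623, -0.006]
ft_force: [0.1, -0.5, -4.1]
grip_width: 0.165
grip_force: 35.0
```

```bash
python3 - <<'E'
from h import *
s=get_state();print(s["position"],s["tool_rot"],s["ft_force"])
a=get_image("scene");b=get_image("side")
cv2.imwrite("pics/c2.png",np.hstack([cv2.resize(a[170:320,330:480],None,fx=2.6,fy=2.6),cv2.resize(b[220:370,170:320],None,fx=2.6,fy=2.6)]))
E
```

```text
[0.51493382 0.19377423 0.31347134] [ 3.07802794  0.6234576  -0.00599259] [ 0.0511585  -0.53632069 -4.07491527]
```

View pics/c2.png

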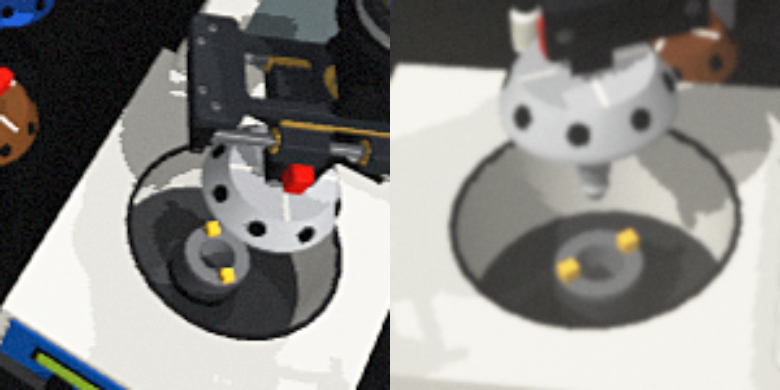

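The view shows the rotor hanging level, with its tail at crop (596,195) straight above the bore at (597,258). Lowering in steps and watching the force.

Request:
send_rows:
  rows:
    - {"hand": 8,"x": 0.5,"y": 0,"z": -15,"roll": 0}
    - {"hand": 8,"x": 0,"y": 0,"z": -15,"roll": 0}
    - {"hand": 8,"x": 0,"y": 0,"z": -10,"roll": 0}
    - {"hand": 8,"x": 0,"y": 0,"z": -6,"roll": 0}
    - {"hand": 8,"x": 0,"y": 0,"z": -5,"roll": 0}
    - {"hand": 8,"x": 0,"y": 0,"z": -4,"roll": 0}
    - {"hand": 8,"x": 0,"y": 0,"z": -4,"roll": 0}
    - {"hand": 8,"x": 0,"y": 0,"z": 0,"roll": 0}

```text
time: 8.1
position: [0.5159, 0.1953, 0.2559]
tool_rot: [3.078, 0.626, -0.001]
ft_force: [-0.2, 0.2, -4.4]
grip_width: 0.16
grip_force: 35.0
```

Request:
send_rows:
  rows:
    - {"hand": 8,"x": 0,"y": 0,"z": -3,"roll": 0}
    - {"hand": 8,"x": 0,"y": 0,"z": -3,"roll": 0}
    - {"hand": 8,"x": 0,"y": 0,"z": -3,"roll": 0}
    - {"hand": 8,"x": 0,"y": 0,"z": -3,"roll": 0}
    - {"hand": 8,"x": 0,"y": 0,"z": 0,"roll": 0}

```text
time: 8.6
position: [0.5158, 0.1953, 0.2437]
tool_rot: [3.078, 0.627, -0.001]
ft_force: [0.2, 0.2, -4.6]
grip_width: 0.163
grip_force: 35.0
```

Request:
send_rows:
  rows:
    - {"hand": 8,"x": 0,"y": 0,"z": -3,"roll": 0}
    - {"hand": 8,"x": 0,"y": 0,"z": -3,"roll": 0}
    - {"hand": 8,"x": 0,"y": 0,"z": -3,"roll": 0}
    - {"hand": 8,"x": 0,"y": 0,"z": -3,"roll": 0}
    - {"hand": 8,"x": 0,"y": 0,"z": -3,"roll": 0}
    - {"hand": 8,"x": 0,"y": 0,"z": 0,"roll": 0}

```text
time: 9.2
position: [0.5158, 0.1953, 0.2287]
tool_rot: [3.078, 0.627, -0.002]
ft_force: [-0.4, -0.1, -4.0]
grip_width: 0.165
grip_force: 35.0
```

Request:
send_rows:
  rows:
    - {"hand": 8,"x": 0,"y": 0,"z": -2,"roll": 0}
    - {"hand": 8,"x": 0,"y": 0,"z": -2,"roll": 0}
    - {"hand": 8,"x": 0,"y": 0,"z": -1,"roll": 0}
    - {"hand": 8,"x": 0,"y": 0,"z": 0,"roll": 0}

```text
time: 9.6
position: [0.516, 0.1953, 0.2241]
tool_rot: [3.078, 0.626, -0.001]
ft_force: [-0.5, 0.4, -4.5]
grip_width: 0.159
grip_force: 35.0
```

Request:
send_rows:
  rows:
    - {"hand": 8,"x": 0,"y": 0,"z": -1,"roll": 0}
    - {"hand": 8,"x": 0,"y": 0,"z": 0,"roll": 0}

```text
time: 9.8
position: [0.5161, 0.1954, 0.2232]
tool_rot: [3.078, 0.626, -0.0]
ft_force: [0.6, 0.9, -4.3]
grip_width: 0.16
grip_force: 35.0
```

Request:
send_rows:
  rows:
    - {"hand": 8,"x": 0,"y": 0,"z": -1,"roll": 0}
    - {"hand": 8,"x": 0,"y": 0,"z": 0,"roll": 0}

```text
time: 10.0
position: [0.516, 0.1954, 0.2222]
tool_rot: [3.078, 0.627, -0.0]
ft_force: [-0.0, 0.5, -3.2]
grip_width: 0.163
grip_force: 35.0
```

Request:
send_rows:
  rows:
    - {"hand": 8,"x": 0,"y": 0,"z": -0.5,"roll": 0}
    - {"hand": 8,"x": 0,"y": 0,"z": 0,"roll": 0}

```text
time: 10.2
position: [0.5161, 0.1954, 0.2217]
tool_rot: [3.078, 0.627, -0.0]
ft_force: [-0.7, 0.3, -3.7]
grip_width: 0.166
grip_force: 35.0
```

Request:
send_rows:
  rows:
    - {"hand": 8,"x": 0,"y": 0,"z": -0.5,"roll": 0}
    - {"hand": 8,"x": 0,"y": 0,"z": 0,"roll": 0}

```text
time: 10.4
position: [0.5162, 0.1954, 0.2214]
tool_rot: [3.078, 0.626, 0.0]
ft_force: [-0.1, -0.0, -3.3]
grip_width: 0.164
grip_force: 35.0
```

Request:
send_rows:
  rows:
    - {"hand": 8,"x": 0,"y": 0,"z": -0.5,"roll": 0}
    - {"hand": 8,"x": 0,"y": 0,"z": 0,"roll": 0}

```text
time: 10.6
position: [0.5162, 0.1955, 0.2212]
tool_rot: [3.078, 0.626, 0.001]
ft_force: [-0.6, -0.1, -0.8]
grip_width: 0.16
grip_force: 35.0
```

Request:
send_rows:
  rows:
    - {"hand": 8,"x": 0,"y": 0,"z": -0.5,"roll": 0}
    - {"hand": 8,"x": 0,"y": 0,"z": 0,"roll": 0}

```text
time: 10.8
position: [0.5164, 0.1955, 0.2211]
tool_rot: [3.078, 0.626, 0.002]
ft_force: [-1.6, -0.6, 3.3]
grip_width: 0.165
grip_force: 35.0
```

Contact on the dogs at TCP z 221 mm, about 7 N. Now turning under that light touch.

Request:
send_rows:
  rows:
    - {"hand": 8,"x": 0,"y": 0,"z": 0,"roll": 2}
    - {"hand": 8,"x": 0,"y": 0,"z": 0,"roll": 2}
    - {"hand": 8,"x": 0,"y": 0,"z": 0,"roll": 2}
    - {"hand": 8,"x": 0,"y": 0,"z": 0,"roll": 1}
    - {"hand": 8,"x": 0,"y": 0,"z": 0,"roll": 0}

```text
time: 11.3
position: [0.5165, 0.1951, 0.2206]
tool_rot: [3.034, 0.812, 0.001]
ft_force: [-1.0, -1.4, 3.6]
grip_width: 0.164
grip_force: 35.0
```

Request:
send_rows:
  rows:
    - {"hand": 8,"x": 0,"y": 0,"z": 0,"roll": 1.5}
    - {"hand": 8,"x": 0,"y": 0,"z": 0,"roll": 1.5}
    - {"hand": 8,"x": 0,"y": 0,"z": 0,"roll": 0}

```text
time: 11.6
position: [0.5156, 0.1954, 0.2195]
tool_rot: [-3.011, -0.894, 0.002]
ft_force: [-1.0, 0.0, -5.1]
grip_width: 0.163
grip_force: 35.0
```

Request:
send_rows:
  rows:
    - {"hand": 8,"x": 0,"y": 0,"z": 0,"roll": 1.5}
    - {"hand": 8,"x": 0,"y": 0,"z": 0,"roll": 1.5}
    - {"hand": 8,"x": 0,"y": 0,"z": 0,"roll": 0}

```text
time: 11.9
position: [0.5155, 0.1955, 0.2196]
tool_rot: [-2.987, -0.973, 0.002]
ft_force: [-0.4, 0.5, -3.8]
grip_width: 0.162
grip_force: 35.0
```

The slots dropped over the dogs: the force is back to the rotor's weight alone and z is below dog height. Centring the angle and lowering onto the catch.

Request:
send_rows:
  rows:
    - {"hand": 8,"x": 0,"y": 0,"z": 0,"roll": 1}
    - {"hand": 8,"x": 0,"y": 0,"z": -0.6,"roll": 0}
    - {"hand": 8,"x": 0,"y": 0,"z": -0.5,"roll": 0}
    - {"hand": 8,"x": 0,"y": 0,"z": 0,"roll": 0}

```text
time: 12.3
position: [0.516, 0.1955, 0.2191]
tool_rot: [-2.979, -0.997, 0.0]
ft_force: [0.7, 0.8, -2.3]
grip_width: 0.166
grip_force: 35.0
```

Request:
send_rows:
  rows:
    - {"hand": 8,"x": 0,"y": 0,"z": -0.5,"roll": 0}
    - {"hand": 8,"x": 0,"y": 0,"z": 0,"roll": 0}

```text
time: 12.5
position: [0.5161, 0.1955, 0.2187]
tool_rot: [-2.979, -0.997, 0.0]
ft_force: [0.2, -0.2, -3.2]
grip_width: 0.165
grip_force: 35.0
```

Request:
send_rows:
  rows:
    - {"hand": 8,"x": 0,"y": 0,"z": -0.5,"roll": 0}
    - {"hand": 8,"x": 0,"y": 0,"z": 0,"roll": 0}

```text
time: 12.7
position: [0.5161, 0.1955, 0.2183]
tool_rot: [2.979, 0.997, 0.0]
ft_force: [-0.4, 0.1, -3.6]
grip_width: 0.162
grip_force: 35.0
```

Request:
send_rows:
  rows:
    - {"hand": 8,"x": 0,"y": 0,"z": -0.5,"roll": 0}
    - {"hand": 8,"x": 0,"y": 0,"z": 0,"roll": 0}

```text
time: 12.9
position: [0.5162, 0.1955, 0.2179]
tool_rot: [2.979, 0.997, 0.001]
ft_force: [-0.5, 0.1, -3.0]
grip_width: 0.162
grip_force: 35.0
```

Request:
send_rows:
  rows:
    - {"hand": 8,"x": 0,"y": 0,"z": -0.5,"roll": 0}
    - {"hand": 8,"x": 0,"y": 0,"z": 0,"roll": 0}

```text
time: 13.1
position: [0.5163, 0.1955, 0.2175]
tool_rot: [2.979, 0.997, 0.001]
ft_force: [-0.3, 1.1, -0.3]
grip_width: 0.165
grip_force: 35.0
```

Request:
send_rows:
  rows:
    - {"hand": 8,"x": 0,"y": 0,"z": -0.5,"roll": 0}
    - {"hand": 8,"x": 0,"y": 0,"z": 0,"roll": 0}

```text
time: 13.3
position: [0.5164, 0.1956, 0.2172]
tool_rot: [2.979, 0.997, 0.002]
ft_force: [0.5, -0.2, 1.3]
grip_width: 0.164
grip_force: 35.0
```

Request:
send_rows:
  rows:
    - {"hand": 8,"x": 0,"y": 0,"z": -0.5,"roll": 0}
    - {"hand": 8,"x": 0,"y": 0,"z": 0,"roll": 0}

```text
time: 13.5
position: [0.5164, 0.1956, 0.2167]
tool_rot: [2.979, 0.997, 0.002]
ft_force: [-0.0, 0.6, 3.3]
grip_width: 0.163
grip_force: 35.0
```

Request:
send_rows:
  rows:
    - {"hand": 8,"x": 0,"y": 0,"z": -0.5,"roll": 0}
    - {"hand": 8,"x": 0,"y": 0,"z": 0,"roll": 0}

```text
time: 13.7
position: [0.5163, 0.1955, 0.2159]
tool_rot: [2.979, 0.997, 0.001]
ft_force: [-0.5, 0.9, 4.0]
grip_width: 0.163
grip_force: 35.0
```

Request:
send_rows:
  rows:
    - {"hand": 8,"x": 0,"y": 0,"z": -0.5,"roll": 0}
    - {"hand": 8,"x": 0,"y": 0,"z": 0,"roll": 0}

```text
time: 13.9
position: [0.5153, 0.1947, 0.2137]
tool_rot: [2.979, 0.997, -0.004]
ft_force: [0.8, 0.5, -4.5]
grip_width: 0.161
grip_force: 35.0
```

Request:
send_rows:
  rows:
    - {"hand": 8,"x": 0,"y": 0,"z": -0.5,"roll": 0}
    - {"hand": 8,"x": 0,"y": 0,"z": 0,"roll": 0}

```text
time: 14.1
position: [0.5154, 0.1949, 0.2135]
tool_rot: [-2.979, -0.997, 0.004]
ft_force: [0.3, -0.4, -5.6]
grip_width: 0.164
grip_force: 35.0
```

Request:
send_rows:
  rows:
    - {"hand": 8,"x": 0,"y": 0,"z": -0.5,"roll": 0}
    - {"hand": 8,"x": 0,"y": 0,"z": 0,"roll": 0}

```text
time: 14.3
position: [0.5157, 0.1952, 0.2136]
tool_rot: [-2.979, -0.997, 0.002]
ft_force: [-0.8, 0.6, -7.1]
grip_width: 0.163
grip_force: 35.0
```

The catch has been passed and is pulling down while the arm still holds the rotor back. Following it down.

Request:
send_rows:
  rows:
    - {"hand": 8,"x": 0,"y": 0,"z": -0.5,"roll": 0}
    - {"hand": 8,"x": 0,"y": 0,"z": -0.5,"roll": 0}
    - {"hand": 8,"x": 0,"y": 0,"z": 0,"roll": 0}

```text
time: 14.6
position: [0.5161, 0.1955, 0.2132]
tool_rot: [2.979, 0.997, 0.0]
ft_force: [0.0, 0.1, -5.2]
grip_width: 0.161
grip_force: 35.0
```

Request:
send_rows:
  rows:
    - {"hand": 8,"x": 0,"y": 0,"z": -0.5,"roll": 0}
    - {"hand": 8,"x": 0,"y": 0,"z": 0,"roll": 0}

```text
time: 14.8
position: [0.5161, 0.1954, 0.2128]
tool_rot: [2.979, 0.997, 0.0]
ft_force: [-0.2, 0.7, -4.2]
grip_width: 0.16
grip_force: 35.0
```

Request:
send_rows:
  rows:
    - {"hand": 8,"x": 0,"y": 0,"z": -0.5,"roll": 0}
    - {"hand": 8,"x": 0,"y": 0,"z": 0,"roll": 0}

```text
time: 15.0
position: [0.5161, 0.1954, 0.2125]
tool_rot: [2.979, 0.997, 0.0]
ft_force: [-0.9, 0.2, -2.4]
grip_width: 0.162
grip_force: 35.0
```

Request:
send_rows:
  rows:
    - {"hand": 8,"x": 0,"y": 0,"z": -0.5,"roll": 0}
    - {"hand": 8,"x": 0,"y": 0,"z": 0,"roll": 0}

```text
time: 15.2
position: [0.5162, 0.1955, 0.2124]
tool_rot: [2.979, 0.997, 0.001]
ft_force: [-3.1, -0.9, 3.5]
grip_width: 0.159
grip_force: 35.0
```

Request:
send_rows:
  rows:
    - {"hand": 8,"x": 0,"y": 0,"z": -0.5,"roll": 0}
    - {"hand": 8,"x": 0,"y": 0,"z": 0,"roll": 0}

```text
time: 15.4
position: [0.5162, 0.1956, 0.2124]
tool_rot: [2.979, 0.997, 0.001]
ft_force: [-3.8, -1.8, 7.3]
grip_width: 0.163
grip_force: 35.0
```

Request:
send_rows:
  rows:
    - {"hand": 8,"x": 0,"y": 0,"z": -0.5,"roll": 0}
    - {"hand": 8,"x": 0,"y": 0,"z": 0,"roll": 0}

```text
time: 15.6
position: [0.5163, 0.1956, 0.2124]
tool_rot: [2.978, 0.997, 0.001]
ft_force: [-4.1, -1.4, 9.9]
grip_width: 0.159
grip_force: 35.0
```

Firm stop at z 212.4 mm, as predicted for home (contact about 14 N). Easing off and letting go.

Request:
send_rows:
  rows:
    - {"hand": 8,"x": 0,"y": 0,"z": 0.5,"roll": 0}
    - {"hand": 8,"x": 0,"y": 0,"z": 0.7,"roll": 0}
    - {"hand": 8,"x": 0,"y": 0,"z": 0,"roll": 0}
    - {"hand": 40,"x": 0,"y": 0,"z": 0,"roll": 0}
    - {"hand": 40,"x": 0,"y": 0,"z": 0,"roll": 0}
    - {"hand": 40,"x": 0,"y": 0,"z": 0,"roll": 0}
    - {"hand": 40,"x": 0,"y": 0,"z": 0,"roll": 0}

```text
time: 16.3
position: [0.5163, 0.1953, 0.2117]
tool_rot: [-2.979, -0.997, -0.001]
ft_force: [0.7, -0.7, 0.9]
grip_width: 0.415
grip_force: 0.0
```

Request:
send_rows:
  rows:
    - {"hand": 40,"x": 0,"y": 0,"z": 0,"roll": 0}
    - {"hand": 40,"x": 0,"y": 0,"z": 3,"roll": 0}
    - {"hand": 40,"x": 0,"y": 0,"z": 10,"roll": 0}
    - {"hand": 40,"x": 0,"y": 0,"z": 20,"roll": 0}
    - {"hand": 40,"x": 0,"y": 0,"z": 40,"roll": 0}
    - {"hand": 40,"x": 0,"y": 0,"z": 40,"roll": 0}
    - {"hand": 40,"x": 0,"y": 0,"z": 0,"roll": 0}

```text
time: 17.0
position: [0.5182, 0.1972, 0.3316]
tool_rot: [2.978, 0.997, 0.017]
ft_force: [0.1, 0.3, 0.3]
grip_width: 0.456
grip_force: 0.0
```

Request:
send_rows:
  rows:
    - {"hand": 40,"x": 0,"y": -15,"z": 20,"roll": 0}
    - {"hand": 40,"x": 0,"y": -30,"z": 10,"roll": 0}
    - {"hand": 40,"x": 0,"y": -40,"z": 0,"roll": 0}
    - {"hand": 40,"x": 0,"y": -40,"z": 0,"roll": 0}
    - {"hand": 40,"x": 0,"y": -30,"z": 0,"roll": 0}
    - {"hand": 40,"x": 0,"y": -15,"z": 0,"roll": 0}
    - {"hand": 40,"x": 0,"y": 0,"z": 0,"roll": 0}

```text
time: 17.7
position: [0.5161, 0.0224, 0.355]
tool_rot: [2.981, 0.989, -0.0]
ft_force: [-0.8, 0.1, -0.0]
grip_width: 0.46
grip_force: 0.0
```

```bash
python3 - <<'E'
from h import *
a=get_image("scene");b=get_image("side")
ca,cb=get_calibration("scene"),get_calibration("side")
r=[]
for n,i,c in(("scene",a,ca),("side",b,cb)):
    e=proj(c,(.5155,.1945,.170));bx=[int(e[0])-20,int(e[1])-20,int(e[0])+20,int(e[1])+20]
    q=max(blobs(i,(0,150,90),(10,255,255),bx),key=lambda t:t[0],default=None)
    if q:r.append(ray(c,q[1]));print(n,q,proj(c,(.5155,.1945,.159)))
print(tri(r) if len(r)==2 else r)
cv2.imwrite("pics/c3.png",np.hstack([cv2.resize(a[170:320,330:480],None,fx=2.6,fy=2.6),cv2.resize(b[220:370,170:320],None,fx=2.6,fy=2.6)]))
E
```

```text
scene (np.int32(230), [424.1, 254.7], ((423.8000183105469, 254.40000915527344), (24.6657657623291, 10.119287490844727), 71.56505584716797)) [423.79589453 254.52267649]
side (np.int32(414), [247.2, 287.5], ((247.5342254638672, 287.5753173828125), (14.234821319580078, 31.614543914794922), 65.55604553222656)) [247.00177683 287.4406639 ]
[0.51536718 0.19500078 0.15914445]
```

View pics/c3.png

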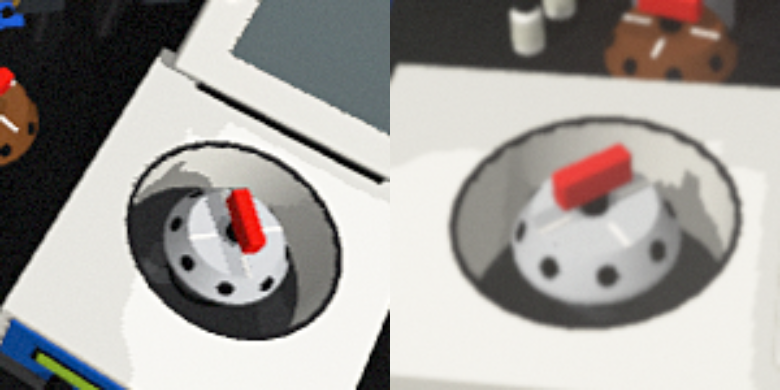

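The rotor sits level in the bowl, with the bar's middle at z = 159.1 mm (home is 159). The robot is clear of everything, so I'm handing in.

```bash
python3 -c "from bench import *;print(close_job())"
```

```text
the job is handed in; nothing more can be done
None
```

The rotor is home and level on the spindle with the catch engaged and the gripper clear, and the job was handed in at about 18 s; contact on the spindle peaked at about 14 N by the readings, and the bottles and tube rack were left alone.

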